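Round feed cakes back into their moulds

ROBOT

A 7-joint arm with a two-finger parallel gripper is mounted at the origin on the work surface. World frame = base frame: x ahead of the robot, y to its left, z up, the work surface at z = 0. Lengths are in m, angles in rad, forces in N, time in s.
With the tool pointing down it reaches from about 0.4 to 0.85 m from the base axis. Payload 10.4 kg.
Tool frame: the origin (TCP) lies at the very end of the fingers, on their centre line; the grasp point (between the pads) lies 19 mm behind it; y points along the fingers, x is the direction in which the jaws open and shut, and the axes are right-handed (so a half turn about y gives the same grasp; the last joint's range is limited). The gripper opens to 87 mm and grips with 3 to 60 N. Pads are 19 mm wide; open, the fingers measure 117 mm over their backs; the gripper's body (75 mm by 190 mm) begins 51 mm behind the grasp point.
Start: joints at [-1.145, 0.332, -0.065, 1.46, 0.022, 1.35, -0.088], TCP at [0.271, 0.563, 0.223] pointing down, gripper open.
Joint ranges: [-2.6, 2.6], [-0.5, 2.12], [-1.47, 1.34], [0.16, 2.42], [-1.27, 4.41], [0.06, 2.06], [-2.6, 2.6]. Speed limits (rad/s): [2.22, 2.22, 2.79, 2.79, 3.14, 3.14, 3.14].

INTERFACE

Orientations are given as a unit quaternion [x, y, z, w].
In Python, from bench import readout, vision, r gives the robot as it stands.
- The arm moves only by the tool arm_command, never from a script. Its argument "targets" is a list that holds one entry, the list of rows, each a list of 6 numbers: the shift along the tool's x, y, z in m, then the turn, a rotation vector about the tool's x, y, z in degrees. A call has 1 to 12 rows; each row shifts and turns the commanded pose from where the row before left it, along the tool's axes as they then stand; what a row does not reach is not made up. A row lasts 1/12 s, in which the tool goes at most 41.7 mm and 7.16 degrees, less where a joint would pass 70% of its speed; a pose out of reach is approached as far as the arm can. A call is refused whole if a number of a shift passes 0.0417 or a number of a turn 7.16, either way. A call with a gripper value outside its range is refused whole. "hand" is the opening, from 0 (shut) to 1 (fully open), set as the call begins (left out, the last holds). The fingers move at their own pace and stop on an object; "grip_force" is the grip in N (left out, the last holds). Time passes only in rows, so rows that do not move let the fingers close. It gives the time, the measured TCP pose, the force and the opening at its end, in the units of the state.
- readout.read_state(): the state, without advancing time (a new reading comes with each control period).
- vision.camera(name): name is "side" or "top" or "wrist"; returns a dict with "pixels" (480x640x3 uint8, blue, green, red), "fovy" (degrees; the focal length in pixels is half the picture's height over the tangent of half this angle, whatever the lens; pixels are square), "cx", "cy" (the principal point, pixels), "R" (3x3) and "t" (3): a world point X has camera coordinates R X + t; the wrist camera has in their place "mount" (4x4, takes a point from camera to tool coordinates, whose origin is the TCP and whose axes are the tool frame's). Camera axes: x right, y down, z forward; pixel columns grow to the right and rows downward; lengths in m; the calibration is good to about 2 mm. The wrist camera is an equidistant fisheye: a pixel r from the principal point sees the ray r / f radians off the axis. A picture is of the moment at which its call begins: read the wrist's pose just before it. There is no depth.
- r.close_job(): hands the job in, once; it reports no verdict.
The state is a dict: "time": time; "joint_positions": joint angles; "joint_vel": joint speeds; "joint_torque": joint torques, N m; "ee_pos": TCP position; "eef_rot": TCP orientation; "ft_force": force on the tool from outside, world axes, zero at the start; "torque": the same for the moment, N m; "width": finger opening in m.
Only numpy, scipy, OpenCV 4.12 (cv2) and the standard library are available. Lean on these libraries where they do the work, as an engineer would, in place of code of your own. Each camera call takes 0.05 s, during which the arm holds its last target.

TASK

The four round bird-feed cakes came out of their moulds too soon: put each one, stick up, back into the round blue mould of its own size, the smallest cake in the smallest mould and so on up, so that it sits flat on the mould's floor. Do not tip any cake over, and leave the two square cakes where they are.

Things in the scene. Friction and masses are not known exactly. Their poses are not given: they have to be found in the camera images.
- cake_mini: The smallest of four round bird-feed cakes (pale fat with dark seeds): a disc 32 mm in diameter and 30 mm high, lower edge bevelled by 3 mm. A wooden stick, 10 mm thick, is fixed upright in its centre and stands from the cake's top (30 mm) to 75 mm above its underside: lift the cake by it. Origin: centre of the underside; z up along the stick. Loose, yaw arbitrary.
- cake_small: The second smallest of four round bird-feed cakes (pale fat with dark seeds): a disc 46 mm in diameter and 30 mm high, lower edge bevelled by 3 mm. A wooden stick, 10 mm thick, is fixed upright in its centre and stands from the cake's top (30 mm) to 75 mm above its underside: lift the cake by it. Origin: centre of the underside; z up along the stick. Loose, yaw arbitrary.
- cake_medium: The second largest of four round bird-feed cakes (pale fat with dark seeds): a disc 60 mm in diameter and 30 mm high, lower edge bevelled by 3 mm. A wooden stick, 10 mm thick, is fixed upright in its centre and stands from the cake's top (30 mm) to 75 mm above its underside: lift the cake by it. Origin: centre of the underside; z up along the stick. Loose, yaw arbitrary.
- cake_large: The largest of four round bird-feed cakes (pale fat with dark seeds): a disc 74 mm in diameter and 30 mm high, lower edge bevelled by 3 mm. A wooden stick, 10 mm thick, is fixed upright in its centre and stands from the cake's top (30 mm) to 75 mm above its underside: lift the cake by it. Origin: centre of the underside; z up along the stick. Loose, yaw arbitrary.
- square_small: The smaller of two square bird-feed cakes: 44 x 44 mm, 30 mm high, the same material as the round ones. Not part of the job. A wooden stick, 10 mm thick, is fixed upright in its centre and stands from the cake's top (30 mm) to 75 mm above its underside. Origin: centre of the underside; z up along the stick. Loose, yaw arbitrary.
- square_large: The larger of two square bird-feed cakes: 60 x 60 mm, 30 mm high, the same material as the round ones. Not part of the job. A wooden stick, 10 mm thick, is fixed upright in its centre and stands from the cake's top (30 mm) to 75 mm above its underside. Origin: centre of the underside; z up along the stick. Loose, yaw arbitrary.
- mould_mini: The smallest of four round blue silicone moulds, for the 32 mm round cake: an open cup, 20 mm high, 53 mm in outer diameter (59 mm at the rim), pocket 45 mm in diameter with a flat floor 4 mm above the bench, the uppermost 4 mm of its mouth flared by 3 mm. It clings to the bench and does not move. Origin: centre of its underside, on the bench; z up.
- mould_small: The second smallest of four round blue silicone moulds, for the 46 mm round cake: an open cup, 20 mm high, 67 mm in outer diameter (73 mm at the rim), pocket 59 mm in diameter with a flat floor 4 mm above the bench, the uppermost 4 mm of its mouth flared by 3 mm. It clings to the bench and does not move. Origin: centre of its underside, on the bench; z up.
- mould_medium: The second largest of four round blue silicone moulds, for the 60 mm round cake: an open cup, 20 mm high, 81 mm in outer diameter (87 mm at the rim), pocket 73 mm in diameter with a flat floor 4 mm above the bench, the uppermost 4 mm of its mouth flared by 3 mm. It clings to the bench and does not move. Origin: centre of its underside, on the bench; z up.
- mould_large: The largest of four round blue silicone moulds, for the 74 mm round cake: an open cup, 20 mm high, 95 mm in outer diameter (101 mm at the rim), pocket 87 mm in diameter with a flat floor 4 mm above the bench, the uppermost 4 mm of its mouth flared by 3 mm. It clings to the bench and does not move. Origin: centre of its underside, on the bench; z up.

How it is judged:
By the outcome, as a careful person would: the job done as asked, in the order asked, and still so for the second after the job is handed in, with the robot touching nothing.
It also fails if it takes over 109 s, if anything falls off the work surface, if the arm or the gripper's body presses on something with over 40 N, if the wrist force passes 120 N, or if a joint passes its speed limit or range.

## Working session

There is one attempt and no reset: what is moved stays moved. The work goes in short steps, Python scripts to look and compute and a tool call to move; the robot and the scene stay as the last step left them, time stands still between calls to the robot, and variables do not carry over. Pictures are saved under pics/ and viewed, and the job is handed in when it is done.

Besides the shell and the picture viewer there is one more tool, called after ">>>" in YAML: its name, and indented under it one key for each argument. arm_command: Moves the arm, as the interface text tells. Its arguments: {"type":"object","properties":{"targets":{"type":"array","items":{"type":"array","items":{"type":"array","items":{"type":"number"}}}},"hand":{"type":"number"},"grip_force":{"type":"number"}},"required":["targets"]}

```bash
mkdir -p pics; ls
python3 - <<'E'
from bench import readout, vision, r
import cv2
s=readout.read_state()
for k,v in s.items(): print(k,v)
for n in ["top","side"]:
    c=vision.camera(n); cv2.imwrite(f"pics/{n}0.png",c["pixels"])
    print(n,c["fovy"],c["cx"],c["cy"],c["R"],c["t"])
c=vision.camera("wrist");cv2.imwrite("pics/wrist0.png",c["pixels"]);print(c["fovy"],c["cx"],c["cy"],c["mount"])
E
```

```text
pics
time 0.0
joint_positions [-1.14459793  0.33284827 -0.06471856  1.46094049  0.02161983  1.3499328
 -0.08848474]
joint_vel [ 0.00070451 -0.00134808 -0.00120543  0.00014638 -0.00053431 -0.00070197
 -0.00062982]
joint_torque [-1.27404121e-03 -6.23240089e+01  2.38324609e-02 -3.89893556e+01
 -6.14581397e-02  3.97498417e-02  1.36949739e-04]
ee_pos [0.27100652 0.5627455  0.22176915]
eef_rot [ 0.59900673  0.37580821 -0.37663371 -0.59841973]
ft_force [-0.00799936  0.04757128 -0.44810233]
torque [-0.02110183 -0.00031962 -0.01744908]
width 0.08694717821676338
top 50.41389302312303 316.5251784248779 238.14828660328092 [[-0.00455002 -0.99950173 -0.03123447]
 [-0.99774454  0.00662944 -0.06679726]
 [ 0.06697104  0.03086009 -0.99727756]] [0.01624547 0.52982336 0.90635891]
side 46.81680912088394 331.2304285907463 233.50992917953883 [[ 0.99783039 -0.06409688  0.01503663]
 [-0.01774201 -0.48173439 -0.87613766]
 [ 0.06340136  0.87397    -0.48182642]] [-0.5223547   0.04703805  1.10692654]
65.70646984690485 324.7472250307247 247.89372663216864 [[ 9.99999922e-01  3.94189800e-04  2.48559365e-05 -9.86875996e-04]
 [ 9.47043439e-05 -3.00394139e-01  9.53815156e-01 -1.62566647e-01]
 [ 3.83450783e-04 -9.53815080e-01 -3.00394153e-01  8.34676925e-02]
 [ 0.00000000e+00  0.00000000e+00  0.00000000e+00  1.00000000e+00]]
```

View pics/top0.png

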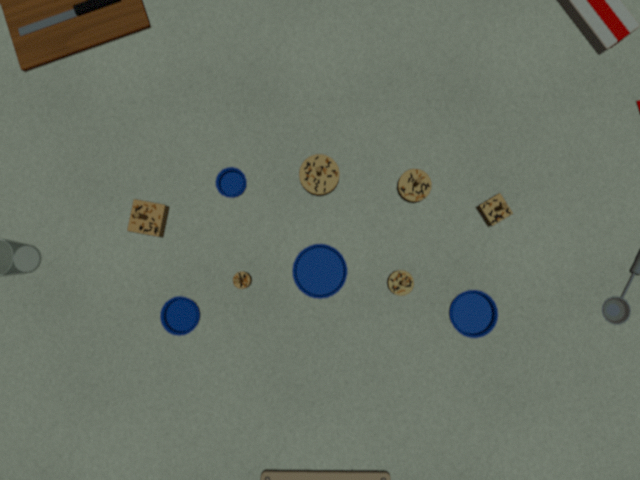

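View pics/side0.png

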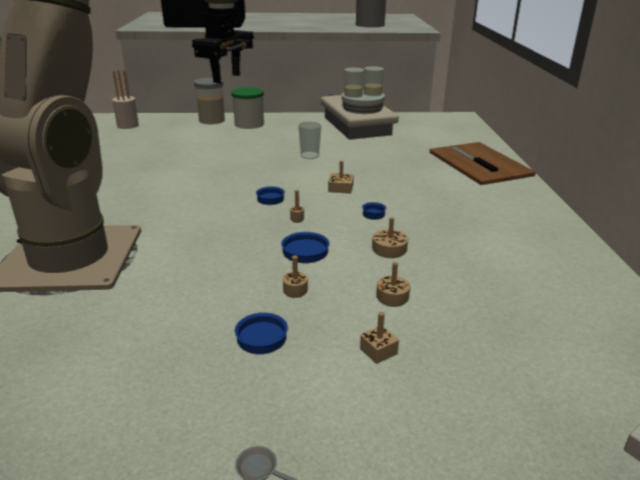

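View pics/wrist0.png

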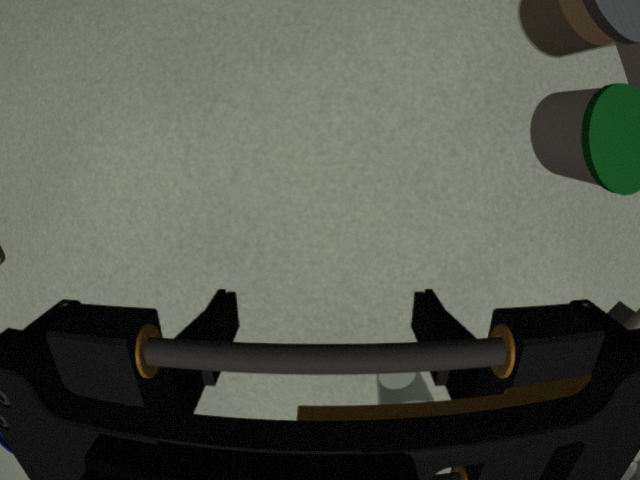

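The top view shows the four blue moulds at about (231,182), (180,315), (473,314) and (320,271). The round cakes are at (242,280), (400,282), (414,185) and (319,174), and the squares at (148,218) and (494,210). The side view shows every stick upright. Next I'll measure positions.

```bash
cat > h.py <<'E'
import numpy as np, cv2
from scipy.spatial.transform import Rotation as Ro
from bench import readout, vision, r
def ray(c,u,v,z):
    f=240/np.tan(np.radians(c["fovy"]/2)); R=np.array(c["R"]);t=np.array(c["t"])
    d=R.T@np.array([(u-c["cx"])/f,(v-c["cy"])/f,1]); o=-R.T@t
    return o+d*(z-o[2])/d[2]
def proj(c,X):
    f=240/np.tan(np.radians(c["fovy"]/2)); p=np.array(c["R"])@np.array(X)+c["t"]
    return np.array([c["cx"]+f*p[0]/p[2],c["cy"]+f*p[1]/p[2]])
def blobs(img,kind):
    h=cv2.cvtColor(img,cv2.COLOR_BGR2HSV)
    if kind=='blue': m=cv2.inRange(h,(100,130,30),(130,255,255))
    else: m=cv2.inRange(h,(5,65,40),(25,255,255))
    m=cv2.morphologyEx(m,cv2.MORPH_CLOSE,np.ones((5,5)))
    cs,_=cv2.findContours(m,cv2.RETR_EXTERNAL,cv2.CHAIN_APPROX_NONE)
    return [c for c in cs if cv2.contourArea(c)>80]
E
python3 - <<'E'
from h import *
c=vision.camera("top"); s=vision.camera("side")
for k,z in(('blue',.02),('cake',.03)):
    for b in blobs(c["pixels"],k):
        P=np.array([ray(c,*p,z)[:2] for p in b[:,0].astype(float)],np.float32)
        (x,y),ax,_=cv2.fitEllipse(P*1000)
        (x2,y2),r2=cv2.minEnclosingCircle(P*1000)
        print(k,b[:,0].mean(0).round(),"ell",round(x),round(y),np.round(ax),"circ",round(x2),round(y2),"d",round(2*r2))
print("side")
for k in('blue','cake'):
    for b in blobs(s["pixels"],k):
        p=b[:,0]; 
        if k=='cake':
            top=p[p[:,1]<=p[:,1].min()+1].mean(0); print(k,top,(ray(s,top[0],top[1]+1.0,.075)*1000).round())
        else:
            P=np.array([ray(s,*q,.02)[:2] for q in p.astype(float)],np.float32)*1000
            print(k,p.mean(0).round(),np.round(cv2.minEnclosingCircle(P)[0]),P.min(0).round(),P.max(0).round())
v=readout.read_state(); print(Ro.from_quat(v["eef_rot"]).as_matrix().round(3))
im=c["pixels"][150:350,120:520]; cv2.imwrite("pics/topz.png",cv2.resize(im,None,fx=2,fy=2,interpolation=cv2.INTER_CUBIC))
E
```

```text
blue [179. 315.] ell 392 261 [66. 69.] circ 392 261 d 70
blue [473. 313.] ell 394 -264 [80. 82.] circ 394 -264 d 84
blue [319. 271.] ell 471 8 [94. 95.] circ 471 8 d 97
blue [231. 182.] ell 634 170 [52. 54.] circ 634 170 d 56
cake [324. 475.] ell 117 1 [ 15. 316.] circ 111 1 d 222
cake [241. 280.] ell 455 147 [29. 32.] circ 455 147 d 33
cake [400. 282.] ell 450 -135 [42. 45.] circ 450 -135 d 46
cake [147. 218.] ell 568 319 [66. 76.] circ 569 319 d 84
cake [494. 210.] ell 578 -304 [49. 54.] circ 579 -303 d 61
cake [414. 185.] ell 623 -162 [57. 60.] circ 623 -162 d 61
cake [319. 174.] ell 645 8 [71. 73.] circ 644 8 d 75
cake [65. 24.] ell 926 479 [128. 285.] circ 954 465 d 291
side
blue [261. 332.] [ 394. -277.] [ 352. -326.] [ 433. -228.]
blue [304. 247.] [469.  -9.] [423. -67.] [517.  47.]
blue [374. 210.] [631. 148.] [606. 110.] [657. 187.]
blue [270. 195.] [391. 240.] [359. 194.] [422. 286.]
cake [380.66666667 312.33333333] [ 577. -310.   75.]
cake [294.14285714 256.28571429] [ 448. -142.   75.]
cake [391.5 217.5] [643.   0.  75.]
cake [296.  190.4] [454. 137.  75.]
cake [341.  161.4] [566. 306.  75.]
cake [474.         142.53333333] [940. 436.  75.]
cake [210.5         94.36363636] [168. 939.  75.]
cake [119.          69.46153846] [-240. 1318.   75.]
cake [31.5         0.05555556] [-1488.  3619.    75.]
[[ 0.434 -0.    -0.901]
 [ 0.901 -0.001  0.434]
 [-0.001 -1.    -0.   ]]
```

View pics/topz.png

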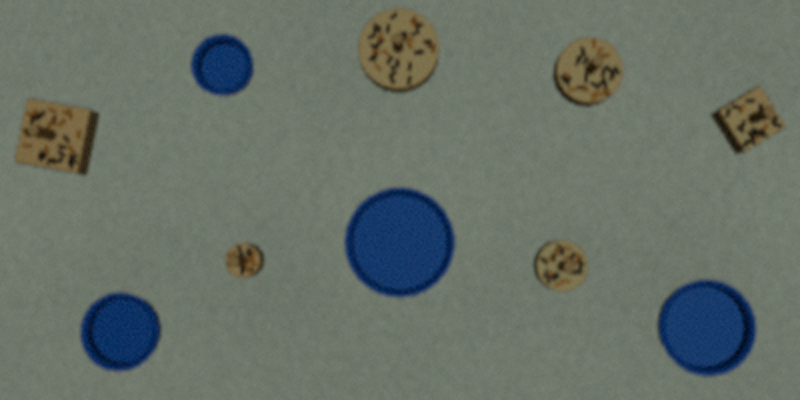

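>>> arm_command:
  targets:
    - [[0,0,0,0,7.14,0],[0,0,0,0,7.14,0],[0,0,0,0,7.14,0],[0,0,0,0,7.14,0],[0,0,0,0,7.14,0],[0,0,0,0,7.14,0],[0,0,0,0,7.14,0],[0,0,0,0,7.14,0],[0,0,0,0,7.14,0],[0,0,0,0,0,0]]
  hand: 0.6
  grip_force: 25

```text
time: 1.08
ee_pos: [0.2711, 0.5631, 0.2225]
eef_rot: [0.707, -0.002, 0.002, -0.707]
ft_force: [0.0, 0.3, -0.1]
width: 0.0525
```

Run:
```python
from h import *
v=readout.read_state(); print(v["ee_pos"],Ro.from_quat(v["eef_rot"]).as_matrix().round(3),v["joint_positions"],v["width"])
```

```text
[0.27107809 0.56310717 0.22245523] [[ 1.     0.     0.005]
 [-0.005 -0.     1.   ]
 [ 0.    -1.    -0.   ]] [-1.26269054  0.32895985  0.0861943   1.46751205 -0.02843808  1.34649123
 -1.18025141] 0.05253424095452766
```

>>> arm_command:
  targets:
    - [[0.006,0,-0.012,0,-0.28,0],[0.012,0.004,-0.028,0,0,0],[0.012,0.004,-0.028,0,0,0],[0.012,0.004,-0.028,0,0,0],[0.012,0.004,-0.028,0,0,0],[0.012,0.004,-0.028,0,0,0],[0.012,0.004,-0.028,0,0,0],[0.012,0.004,-0.028,0,0,0],[0.012,0.004,-0.028,0,0,0],[0.012,0.004,-0.028,0,0,0],[0.012,0.004,-0.028,0,0,0],[0.012,0.004,-0.028,0,0,0]]

```text
time: 2.08
ee_pos: [0.4111, 0.2414, 0.1784]
eef_rot: [-0.707, -0.004, 0.003, 0.707]
ft_force: [1.5, -0.0, 0.4]
width: 0.0524
```

>>> arm_command:
  targets:
    - [[0.012,0.004,-0.028,0,0,0],[0.012,0.004,-0.028,0,0,0],[0.012,0.004,-0.028,0,0,0],[0.008,0,-0.01,0,0,0],[0,0,0,0,0,0],[0,0,0,0,0,0]]

```text
time: 2.58
ee_pos: [0.4553, 0.1491, 0.1666]
eef_rot: [-0.707, -0.002, 0.002, 0.707]
ft_force: [0.0, 0.8, 0.5]
width: 0.0526
```

```bash
cat >> h.py <<'E'
def wr(name):
    v=readout.read_state(); c=vision.camera("wrist"); cv2.imwrite(f"pics/{name}.png",c["pixels"])
    T=np.eye(4);T[:3,:3]=Ro.from_quat(v["eef_rot"]).as_matrix();T[:3,3]=v["ee_pos"]
    return c,T@np.array(c["mount"]),v
def wray(c,M,u,v,z):
    f=240/np.tan(np.radians(c["fovy"]/2)); a=np.array([u-c["cx"],v-c["cy"]])/f; th=np.hypot(*a)
    d=np.r_[a/max(th,1e-9)*np.sin(th),np.cos(th)]; d=M[:3,:3]@d
    return M[:3,3]+d*(z-M[2,3])/d[2]
def wproj(c,M,X):
    p=np.linalg.inv(M)@np.r_[X,1]; f=240/np.tan(np.radians(c["fovy"]/2)); q=np.hypot(p[0],p[1]); th=np.arctan2(q,p[2])
    return np.array([c["cx"]+f*th*p[0]/q,c["cy"]+f*th*p[1]/q])
def st():
    v=readout.read_state(); print(round(v["time"],2),np.round(np.array(v["ee_pos"])*1000,1),"x-axis",Ro.from_quat(v["eef_rot"]).as_matrix()[:,0].round(3),"down",Ro.from_quat(v["eef_rot"]).as_matrix()[:,1].round(3),"F",np.round(v["ft_force"],1),"w",round(v["width"],4))
E
python3 - <<'E'
from h import *
st(); c,M,v=wr("w1")
for z in(0.03,.075): print(wproj(c,M,[.455,.147,z]))
E
```

```text
2.58 [455.3 149.1 166.6] x-axis [ 1.     0.007 -0.   ] down [-0.  0. -1.] F [0.  0.8 0.5] w 0.0526
[325.46107358 236.71904707]
[325.52833497 253.68798187]
```

View pics/w1.png

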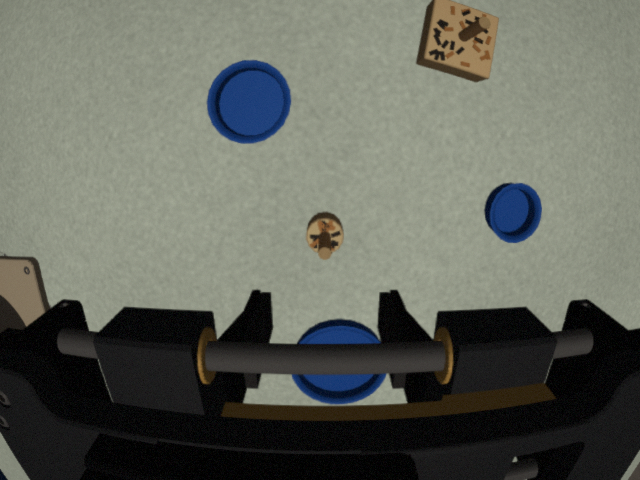

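The stick tip is at (325,253), against a predicted (325.5,253.7), so the measurements agree. Descending.

>>> arm_command:
  targets:
    - [[0,0.014,-0.002,0,0.4,0],[0,0.022,0,0,0,0],[0,0.022,0,0,0,0],[0,0.022,0,0,0,0],[0,0.022,0,0,0,0],[0,0.015,0,0,0,0],[0,0.01,0,0,0,0],[0,0,0,0,0,0],[0,0,0,0,0,0]]

```text
time: 3.38
ee_pos: [0.4551, 0.1486, 0.0397]
eef_rot: [0.707, -0.0, -0.0, -0.707]
ft_force: [0.2, -0.4, -0.0]
width: 0.0519
```

>>> arm_command:
  targets:
    - [[0,0,0,0,0,0],[0,0,0,0,0,0],[0,0,0,0,0,0],[0,0,0,0,0,0],[0,0,0,0,0,0],[0,0,0,0,0,0],[0,0,0,0,0,0],[0,0,0,0,0,0]]
  hand: 0

```text
time: 4.05
ee_pos: [0.4553, 0.1481, 0.0396]
eef_rot: [-0.707, 0.001, -0.001, 0.707]
ft_force: [0.4, 0.3, -0.2]
width: 0.0089
```

Run:
```python
from h import *
st(); c,M,v=wr("w2")
for b in blobs(c["pixels"],'blue'):
    P=np.array([wray(c,M,*p,.02)[:2] for p in b[:,0].astype(float)],np.float32)*1000
    print(b[:,0].mean(0).round(),np.round(cv2.minEnclosingCircle(P),0) if 0 else cv2.minEnclosingCircle(P))
```

```text
4.05 [455.3 148.1  39.6] x-axis [ 1.    -0.002  0.   ] down [ 0.  0. -1.] F [ 0.4  0.3 -0.2] w 0.0089
[595. 249.] ((626.7047729492188, 171.57496643066406), 34.39997482299805)
[199.  82.] ((390.2397155761719, 260.4042053222656), 35.91806411743164)
```

View pics/w2.png

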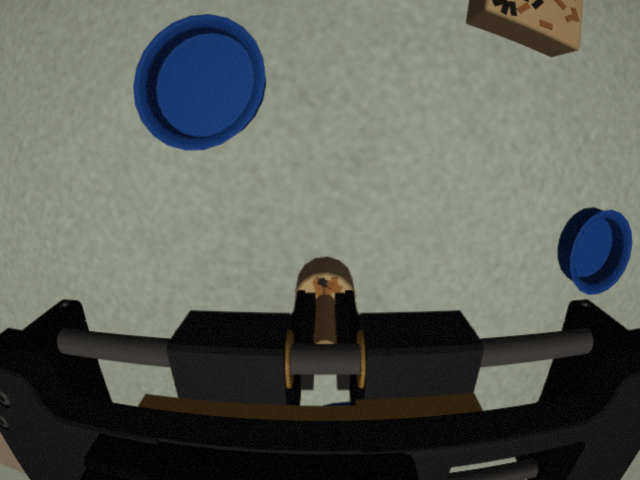

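>>> arm_command:
  targets:
    - [[0,-0.015,0,0,0,0],[0,-0.02,0,0,0,0],[0,-0.02,0,0,0,0],[0.008,-0.01,0.001,0,0,0],[0.018,0,0.002,0,0,0],[0.02,0,0.0025,0,0,0],[0.02,0,0.0025,0,0,0],[0.02,0,0.0025,0,0,0],[0.02,0,0.0025,0,0,0],[0.02,0,0.0025,0,0,0],[0.02,0,0.0025,0,0,0],[0.018,0,0.002,0,0,0]]

```text
time: 5.1
ee_pos: [0.6203, 0.168, 0.1042]
eef_rot: [0.707, -0.001, 0.0, -0.707]
ft_force: [0.1, 0.7, -1.4]
width: 0.0094
```

>>> arm_command:
  targets:
    - [[0.01,0,0.003,0,0,0],[0.005,0,0.001,0,0,0],[0,0,0,0,0,0],[0,0,0,0,0,0]]

```text
time: 5.43
ee_pos: [0.6339, 0.1716, 0.1042]
eef_rot: [0.707, -0.001, 0.0, -0.707]
ft_force: [0.4, 0.5, -0.8]
width: 0.0088
```

```bash
cat >> h.py <<'E'
def chk(name):
    st(); c,M,v=wr(name)
    for b in blobs(c["pixels"],'blue'):
        P=np.array([wray(c,M,*p,.02)[:2] for p in b[:,0].astype(float)],np.float32)*1000
        print(b[:,0].mean(0).round(),cv2.minEnclosingCircle(P))
    t=vision.camera("top"); cv2.imwrite(f"pics/{name}_top.png",t["pixels"])
    s=vision.camera("side"); cv2.imwrite(f"pics/{name}_side.png",cv2.resize(s["pixels"][100:400,180:500],None,fx=2,fy=2))
E
python3 - <<'E'
from h import *
chk("w3")
E
```

```text
5.43 [633.9 171.6 104.2] x-axis [ 1.    -0.002 -0.001] down [-0.001 -0.    -1.   ] F [ 0.4  0.5 -0.8] w 0.0088
[145. 387.] ((459.9716491699219, 38.81990432739258), 45.50800323486328)
[325. 251.] ((632.8558349609375, 170.16683959960938), 28.763010025024414)
[ 38. 150.] ((395.6205139160156, 260.4028015136719), 41.143310546875)
```

View pics/w3.png

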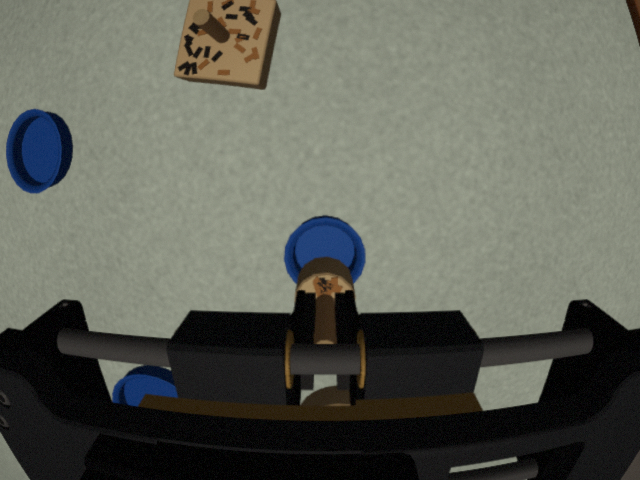

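View pics/w3_side.png

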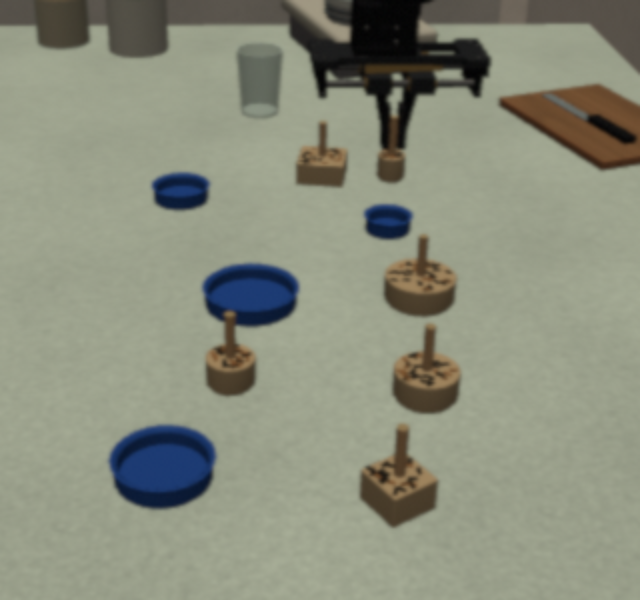

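Mould measured from the wrist camera at (633,170) mm and the TCP is at (634,171.6), with the cake hanging upright. Lowering.

>>> arm_command:
  targets:
    - [[-0.001,0.01,-0.001,0,0,0],[0,0.014,0,0,0,0],[0,0.014,0,0,0,0],[0,0.01,0,0,0,0],[0,0.007,0,0,0,0],[0,0.004,0,0,0,0],[0,0.001,0,0,0,0],[0,0,0,0,0,0],[0,0,0,0,0,0]]

```text
time: 6.33
ee_pos: [0.6336, 0.1708, 0.0447]
eef_rot: [-0.707, 0.0, -0.001, 0.707]
ft_force: [-0.5, -1.2, -0.8]
width: 0.0092
```

Run:
```python
from h import *
st()
```

```text
6.33 [633.6 170.8  44.7] x-axis [ 1.    -0.002  0.   ] down [ 0.  0. -1.] F [-0.5 -1.2 -0.8] w 0.0092
```

>>> arm_command:
  targets:
    - [[0,0.001,0,0,0,0],[0,0,0,0,0,0]]

```text
time: 6.5
ee_pos: [0.6335, 0.1708, 0.0437]
eef_rot: [-0.707, 0.0, -0.001, 0.707]
ft_force: [-1.0, -0.2, 0.6]
width: 0.0093
```

>>> arm_command:
  targets:
    - [[0,0,0,0,0,0],[0,0,0,0,0,0],[0,0,0,0,0,0],[0,0,0,0,0,0],[0,0,0,0,0,0],[0,0,0,0,0,0],[0,-0.01,0,0,0,0],[0,-0.02,0,0,0,0],[0,-0.03,0,0,0,0],[0,-0.03,0,0,0,0],[0,-0.02,0,0,0,0]]
  hand: 0.6

```text
time: 7.42
ee_pos: [0.6343, 0.1708, 0.1575]
eef_rot: [-0.707, -0.0, -0.002, 0.708]
ft_force: [0.3, 0.7, -0.1]
width: 0.0521
```

Run:
```python
from h import *
chk("w4")
```

```text
7.42 [634.3 170.8 157.5] x-axis [ 1.    -0.002  0.003] down [ 0.003  0.001 -1.   ] F [ 0.3  0.7 -0.1] w 0.0521
[323. 235.] ((632.4081420898438, 169.5392608642578), 28.585554122924805)
[ 72. 145.] ((394.4867248535156, 261.21954345703125), 39.721527099609375)
```

View pics/w4.png

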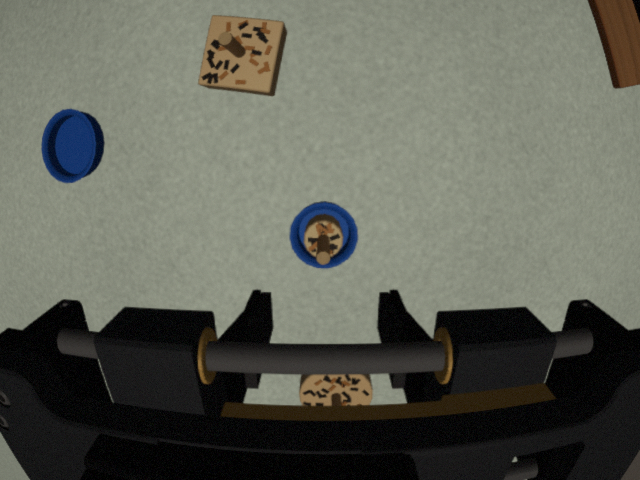

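View pics/w4_side.png

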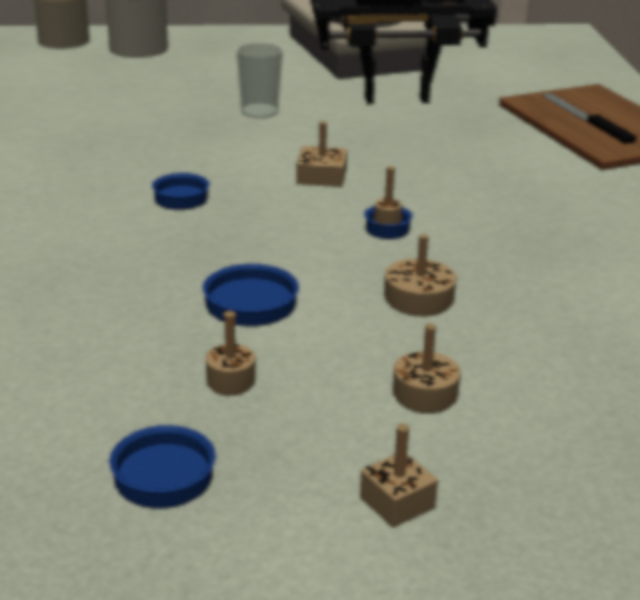

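The mini cake stands upright inside its mould: rim centred at (323,235), stick tip at (323,258). Next is the small cake at (450,-135).

>>> arm_command:
  targets:
    - [[-0.006,0,-0.01,0,0,0],[-0.014,0,-0.024,0,0,0],[-0.016,0,-0.026,0,0,0],[-0.016,0,-0.026,0,0,0],[-0.016,0,-0.026,0,0,0],[-0.016,0,-0.026,0,0,0],[-0.016,0,-0.026,0,0,0],[-0.016,0,-0.026,0,0,0],[-0.016,0,-0.026,0,0,0],[-0.016,0,-0.026,0,0,0],[-0.016,0,-0.026,0,0,0],[-0.012,0,-0.022,0,0,0]]

```text
time: 8.57
ee_pos: [0.4548, -0.1205, 0.1528]
eef_rot: [-0.707, 0.001, -0.0, 0.707]
ft_force: [0.9, -0.2, -0.5]
width: 0.0521
```

>>> arm_command:
  targets:
    - [[-0.008,0,-0.012,0,0,0],[0,0,-0.004,0,0,0],[0,0,0,0,0,0],[0,0,0,0,0,0]]

```text
time: 8.9
ee_pos: [0.4495, -0.1337, 0.1534]
eef_rot: [-0.707, 0.0, -0.0, 0.707]
ft_force: [0.3, 0.6, -0.1]
width: 0.052
```

Run:
```python
from h import *
st(); c,M,v=wr("w5"); print(wproj(c,M,[.45,-.135,.075]))
```

```text
8.9 [ 449.5 -133.7  153.4] x-axis [ 1. -0. -0.] down [-0.  0. -1.] F [ 0.3  0.6 -0.1] w 0.052
[326.67798406 258.58859787]
```

View pics/w5.png

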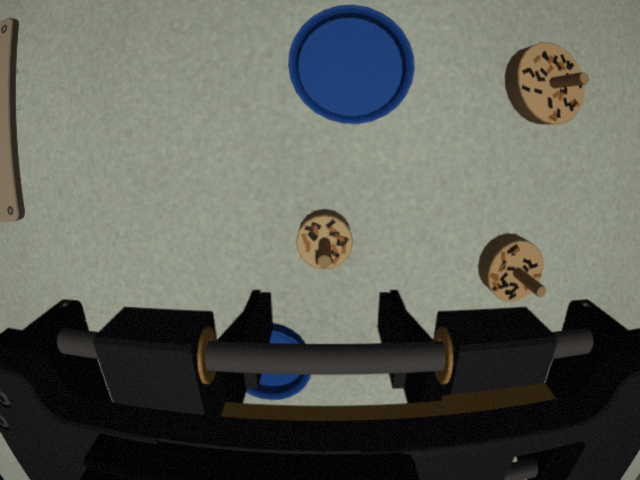

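The stick tip is at (325,262), about 3 px below the prediction, so the cake is about 2.5 mm further in -y. I'll correct for that on the way down.

>>> arm_command:
  targets:
    - [[0,0.012,-0.003,0,0,0],[0,0.022,0,0,0,0],[0,0.022,0,0,0,0],[0,0.022,0,0,0,0],[0,0.018,0,0,0,0],[0,0.012,0,0,0,0],[0,0.006,0,0,0,0],[0,0,0,0,0,0],[0,0,0,0,0,0]]

```text
time: 9.7
ee_pos: [0.4493, -0.1374, 0.0397]
eef_rot: [0.707, -0.0, 0.0, -0.707]
ft_force: [0.2, -0.1, -0.2]
width: 0.0521
```

>>> arm_command:
  targets:
    - [[0,0,0,0,0,0],[0,0,0,0,0,0],[0,0,0,0,0,0],[0,0,0,0,0,0],[0,0,0,0,0,0],[0,0,0,0,0,0],[0,0,0,0,0,0],[0,0,0,0,0,0]]
  hand: 0

```text
time: 10.37
ee_pos: [0.4489, -0.1379, 0.0395]
eef_rot: [-0.707, 0.001, -0.001, 0.707]
ft_force: [0.6, 0.1, 0.2]
width: 0.0094
```

Run:
```python
from h import *
st(); c,M,v=wr("w6")
```

```text
10.37 [ 448.9 -137.9   39.5] x-axis [ 1.    -0.002  0.   ] down [ 0.  0. -1.] F [0.6 0.1 0.2] w 0.0094
```

View pics/w6.png

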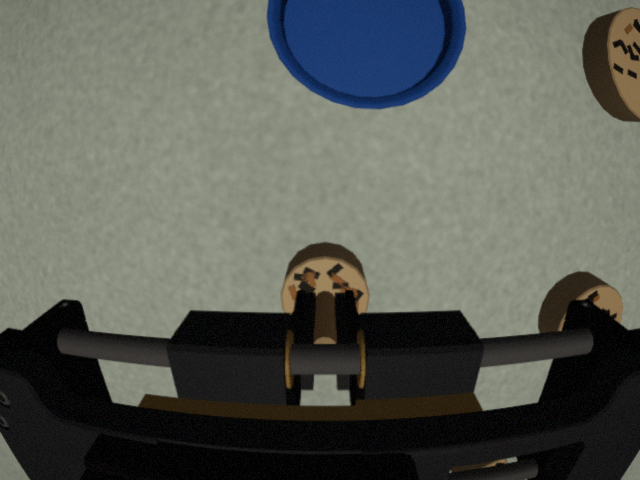

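>>> arm_command:
  targets:
    - [[0,-0.015,0,0,0,0],[0,-0.02,0,0,0,0],[0,-0.02,0.005,0,0,0],[-0.002,-0.01,0.012,0,0,0],[-0.004,0,0.022,0,0,0],[-0.004,0,0.028,0,0,0],[-0.004,0,0.028,0,0,0],[-0.004,0,0.028,0,0,0],[-0.004,0,0.028,0,0,0],[-0.004,0,0.028,0,0,0],[-0.004,0,0.028,0,0,0],[-0.004,0,0.028,0,0,0]]

```text
time: 11.42
ee_pos: [0.4148, 0.0985, 0.1046]
eef_rot: [-0.707, 0.001, -0.001, 0.707]
ft_force: [0.6, 0.7, -1.0]
width: 0.0089
```

>>> arm_command:
  targets:
    - [[-0.004,0,0.028,0,0,0],[-0.004,0,0.028,0,0,0],[-0.004,0,0.028,0,0,0],[-0.004,0,0.028,0,0,0],[-0.004,0,0.024,0,0,0],[-0.004,0,0.018,0,0,0],[-0.003,0,0.01,0,0,0],[0,0,0,0,0,0],[0,0,0,0,0,0],[0,0,0,0,0,0]]

```text
time: 12.25
ee_pos: [0.3889, 0.2598, 0.1044]
eef_rot: [0.707, -0.001, 0.001, -0.707]
ft_force: [-0.1, -0.8, -1.1]
width: 0.0095
```

Run:
```python
from h import *
chk("w7")
```

```text
12.25 [388.9 259.8 104.4] x-axis [ 1.    -0.003 -0.   ] down [-0.    -0.001 -1.   ] F [-0.1 -0.8 -1.1] w 0.0095
[328. 241.] ((390.0358581542969, 261.10394287109375), 35.668636322021484)
```

View pics/w7.png

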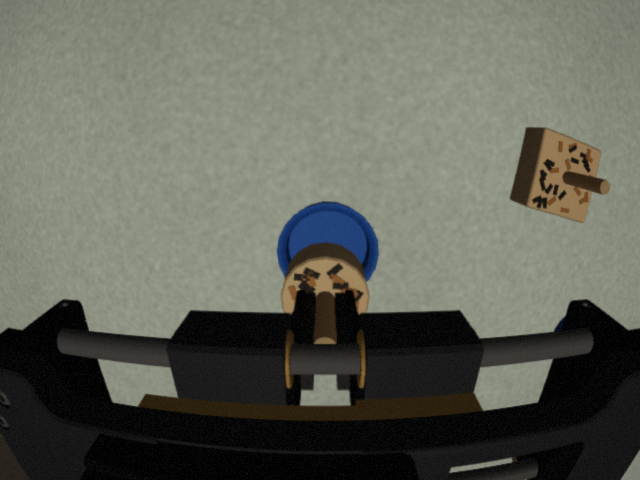

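View pics/w7_side.png

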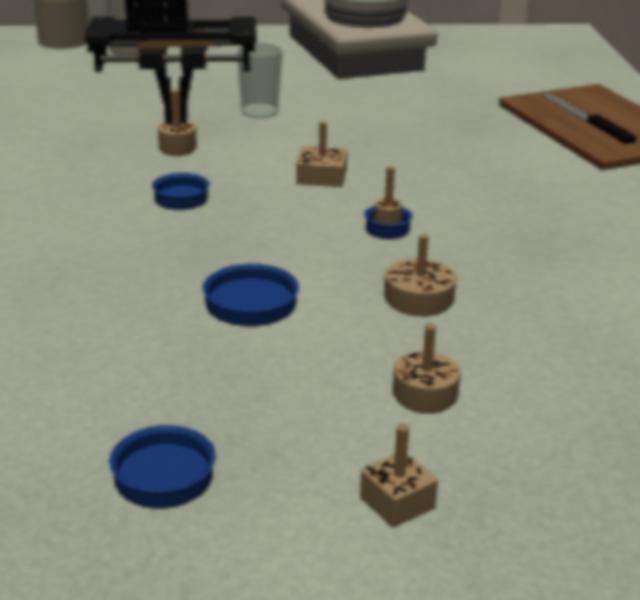

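Mould centre is about (391,261); the TCP needs +2 mm in x and +1 mm in y. The cake hangs upright. Lowering.

>>> arm_command:
  targets:
    - [[0.002,0.01,0.001,0,0,0],[0,0.014,0,0,0,0],[0,0.014,0,0,0,0],[0,0.01,0,0,0,0],[0,0.006,0,0,0,0],[0,0.004,0,0,0,0],[0,0.0025,0,0,0,0],[0,0,0,0,0,0],[0,0,0,0,0,0],[0,0,0,0,0,0]]

```text
time: 13.23
ee_pos: [0.3908, 0.2624, 0.0445]
eef_rot: [-0.707, 0.0, -0.001, 0.707]
ft_force: [0.6, 0.1, -0.2]
width: 0.0092
```

>>> arm_command:
  targets:
    - [[0,0,0,0,0,0],[0,0,0,0,0,0],[0,0,0,0,0,0],[0,0,0,0,0,0],[0,0,0,0,0,0],[0,0,0,0,0,0],[0,-0.01,0,0,0,0],[0,-0.02,0,0,0,0],[0,-0.03,0,0,0,0],[0,-0.03,0,0,0,0],[0,-0.02,0,0,0,0]]
  hand: 0.6

```text
time: 14.15
ee_pos: [0.3912, 0.2625, 0.1575]
eef_rot: [-0.706, -0.0, -0.001, 0.708]
ft_force: [1.2, -0.8, 1.2]
width: 0.0519
```

Run:
```python
from h import *
chk("w8")
```

```text
14.15 [391.2 262.5 157.5] x-axis [ 1.    -0.002  0.002] down [ 0.002  0.002 -1.   ] F [ 1.2 -0.8  1.2] w 0.0519
[549. 303.] ((623.51806640625, 188.11294555664062), 27.703096389770508)
[324. 235.] ((389.7779235839844, 260.8185119628906), 35.43289566040039)
```

View pics/w8.png

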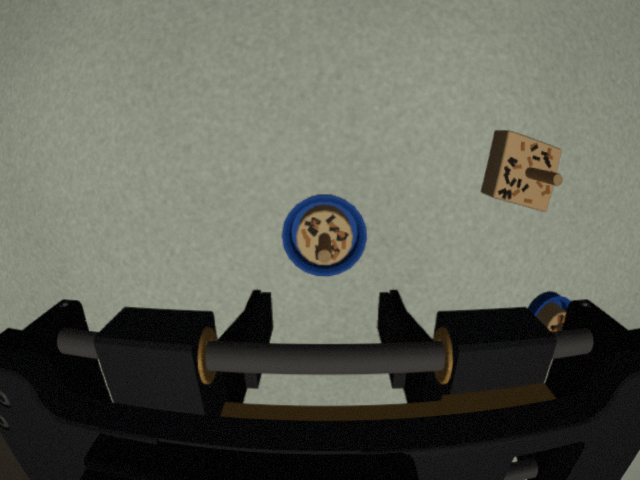

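View pics/w8_side.png

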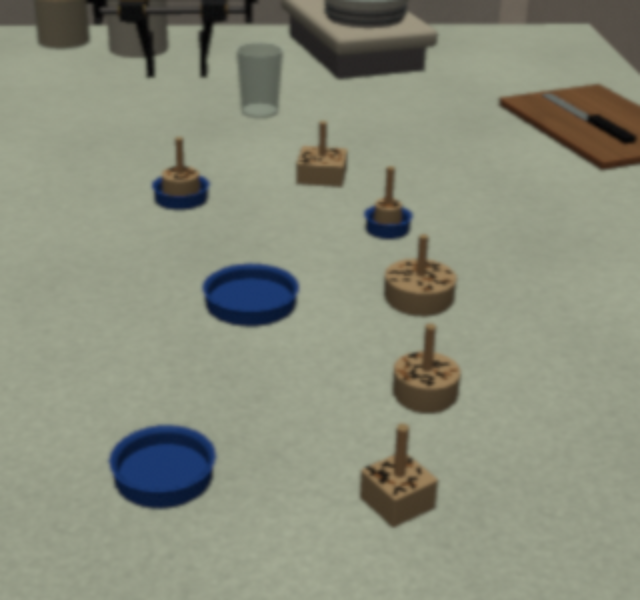

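Small cake upright and centred in its mould: (324,235), tip at (324,255). Next, the medium cake at (623,-163).

>>> arm_command:
  targets:
    - [[0.006,0,-0.01,0,0,0],[0.012,0,-0.022,0,0,0],[0.014,0,-0.026,0,0,0],[0.014,0,-0.026,0,0,0],[0.014,0,-0.026,0,0,0],[0.014,0,-0.026,0,0,0],[0.014,0,-0.026,0,0,0],[0.014,0,-0.026,0,0,0],[0.014,0,-0.026,0,0,0],[0.014,0,-0.026,0,0,0],[0.014,0,-0.026,0,0,0],[0.014,0,-0.026,0,0,0]]

```text
time: 15.3
ee_pos: [0.5477, -0.0326, 0.1529]
eef_rot: [0.707, -0.001, 0.0, -0.707]
ft_force: [0.2, 0.8, -0.1]
width: 0.0522
```

>>> arm_command:
  targets:
    - [[0.014,0,-0.026,0,0,0],[0.014,0,-0.026,0,0,0],[0.014,0,-0.026,0,0,0],[0.014,0,-0.026,0,0,0],[0.012,0,-0.02,0,0,0],[0.006,0,-0.01,0,0,0],[0,0,0,0,0,0],[0,0,0,0,0,0]]

```text
time: 15.97
ee_pos: [0.621, -0.1644, 0.153]
eef_rot: [-0.707, 0.002, -0.0, 0.707]
ft_force: [-0.0, 0.1, -0.2]
width: 0.052
```

Run:
```python
from h import *
st(); c,M,v=wr("w9"); print(wproj(c,M,[.623,-.162,.075]),wproj(c,M,[.623,-.167,.075]))
```

```text
15.97 [ 621.  -164.4  153. ] x-axis [ 1.    -0.003 -0.002] down [-0.002  0.    -1.   ] F [-0.   0.1 -0.2] w 0.052
[329.09710432 253.61680529] [329.08636984 260.52886289]
```

View pics/w9.png

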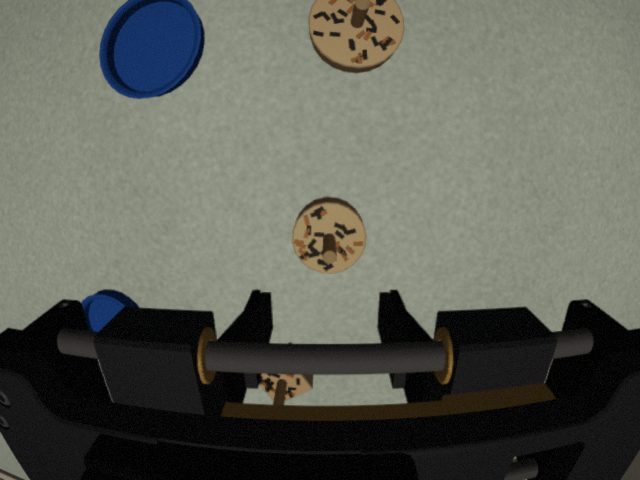

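The tip at (329.5,257) puts the stick at about (623,-164.5). Descending.

>>> arm_command:
  targets:
    - [[0.002,0.012,0,0,0,0],[0,0.022,0,0,0,0],[0,0.022,0,0,0,0],[0,0.022,0,0,0,0],[0,0.018,0,0,0,0],[0,0.012,0,0,0,0],[0,0.006,0,0,0,0],[0,0,0,0,0,0],[0,0,0,0,0,0]]

```text
time: 16.77
ee_pos: [0.6241, -0.1639, 0.0405]
eef_rot: [-0.707, 0.0, -0.001, 0.707]
ft_force: [-0.3, -0.0, 0.6]
width: 0.0522
```

>>> arm_command:
  targets:
    - [[0,0,0,0,0,0],[0,0,0,0,0,0],[0,0,0,0,0,0],[0,0,0,0,0,0],[0,0,0,0,0,0],[0,0,0,0,0,0],[0,0,0,0,0,0],[0,0,0,0,0,0]]
  hand: 0
  grip_force: 30

```text
time: 17.43
ee_pos: [0.6238, -0.1642, 0.04]
eef_rot: [-0.707, 0.001, -0.001, 0.707]
ft_force: [0.5, -0.3, 0.2]
width: 0.0091
```

Run:
```python
from h import *
st(); c,M,v=wr("w10")
```

```text
17.43 [ 623.8 -164.2   40. ] x-axis [ 1.    -0.002  0.   ] down [ 0.  0. -1.] F [ 0.5 -0.3  0.2] w 0.0091
```

View pics/w10.png

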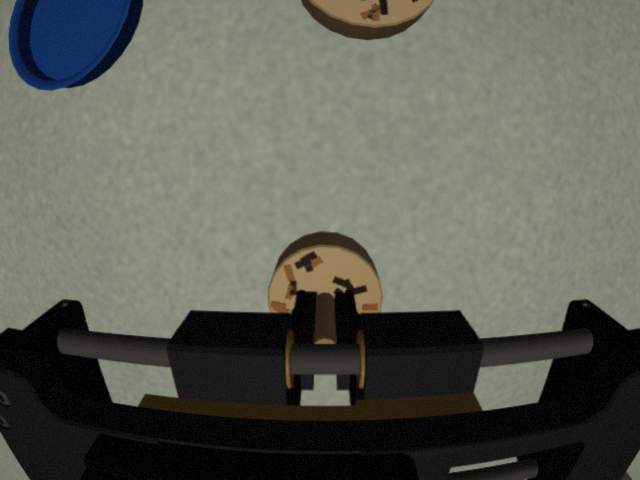

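>>> arm_command:
  targets:
    - [[0,-0.015,0,0,0,0],[0,-0.02,0,0,0,0],[0,-0.02,0,0,0,0],[-0.008,-0.01,-0.004,0,0,0],[-0.018,0,-0.008,0,0,0],[-0.023,0,-0.01,0,0,0],[-0.023,0,-0.01,0,0,0],[-0.023,0,-0.01,0,0,0],[-0.023,0,-0.01,0,0,0],[-0.023,0,-0.01,0,0,0],[-0.023,0,-0.01,0,0,0],[-0.023,0,-0.01,0,0,0]]

```text
time: 18.48
ee_pos: [0.4347, -0.2463, 0.1045]
eef_rot: [-0.707, 0.001, -0.001, 0.707]
ft_force: [0.5, -0.6, -0.5]
width: 0.009
```

>>> arm_command:
  targets:
    - [[-0.02,0,-0.009,0,0,0],[-0.015,0,-0.006,0,0,0],[-0.008,0,-0.004,0,0,0],[0,0,0,0,0,0],[0,0,0,0,0,0],[0,0,0,0,0,0]]

```text
time: 18.98
ee_pos: [0.3946, -0.2642, 0.105]
eef_rot: [-0.707, -0.0, -0.0, 0.707]
ft_force: [0.8, -0.6, -0.6]
width: 0.0092
```

Run:
```python
from h import *
chk("w11")
```

```text
18.98 [ 394.6 -264.2  105. ] x-axis [ 1. -0.  0.] down [ 0.  0. -1.] F [ 0.8 -0.6 -0.6] w 0.0092
[323. 235.] ((392.7525634765625, -265.74169921875), 42.53254318237305)
```

View pics/w11.png

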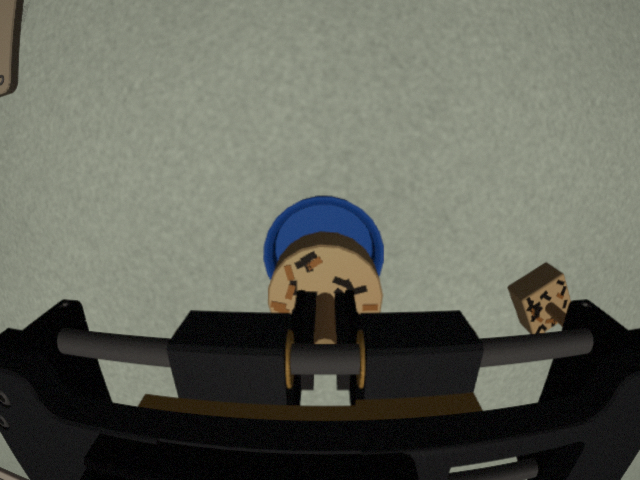

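View pics/w11_side.png

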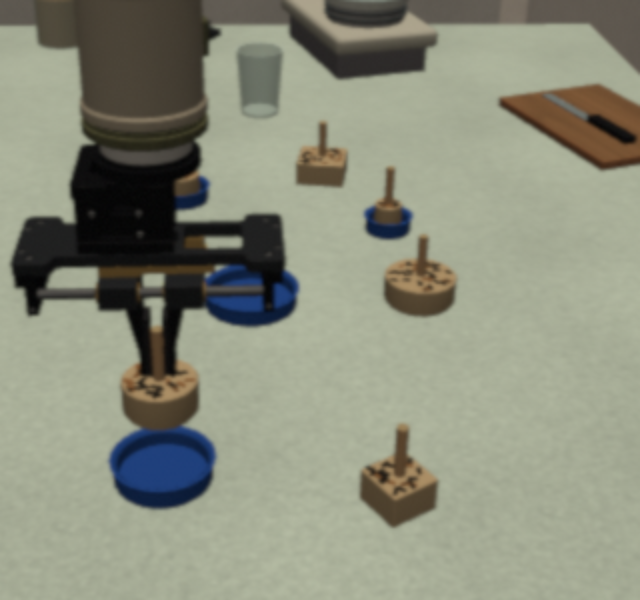

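Mould at (393,-266) and TCP at (394.6,-264); the cake is upright. Lowering with 1 mm corrections.

>>> arm_command:
  targets:
    - [[-0.001,0.01,-0.001,0,0,0],[0,0.014,0,0,0,0],[0,0.014,0,0,0,0],[0,0.01,0,0,0,0],[0,0.006,0,0,0,0],[0,0.004,0,0,0,0],[0,0.003,0,0,0,0],[0,0,0,0,0,0],[0,0,0,0,0,0],[0,0,0,0,0,0]]

```text
time: 19.97
ee_pos: [0.393, -0.2659, 0.0443]
eef_rot: [0.707, -0.0, 0.001, -0.707]
ft_force: [0.2, -0.3, -0.5]
width: 0.0089
```

>>> arm_command:
  targets:
    - [[0,0,0,0,0,0],[0,0,0,0,0,0],[0,0,0,0,0,0],[0,0,0,0,0,0],[0,0,0,0,0,0],[0,0,0,0,0,0],[0,-0.01,0,0,0,0],[0,-0.02,0,0,0,0],[0,-0.03,0,0,0,0],[0,-0.03,0,0,0,0],[0,-0.02,0,0,0,0]]
  hand: 0.6

```text
time: 20.88
ee_pos: [0.393, -0.2666, 0.1572]
eef_rot: [0.707, -0.0, 0.002, -0.707]
ft_force: [1.1, -1.1, -0.6]
width: 0.0521
```

Run:
```python
from h import *
chk("w12")
```

```text
20.88 [ 393.  -266.6  157.2] x-axis [ 1.    -0.003  0.002] down [ 0.002 -0.001 -1.   ] F [ 1.1 -1.1 -0.6] w 0.0521
[325. 231.] ((392.7397155761719, -265.8878173828125), 42.342830657958984)
```

View pics/w12.png

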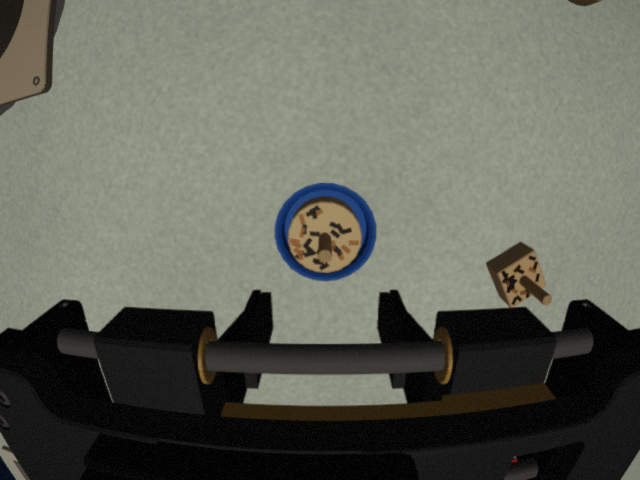

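View pics/w12_side.png

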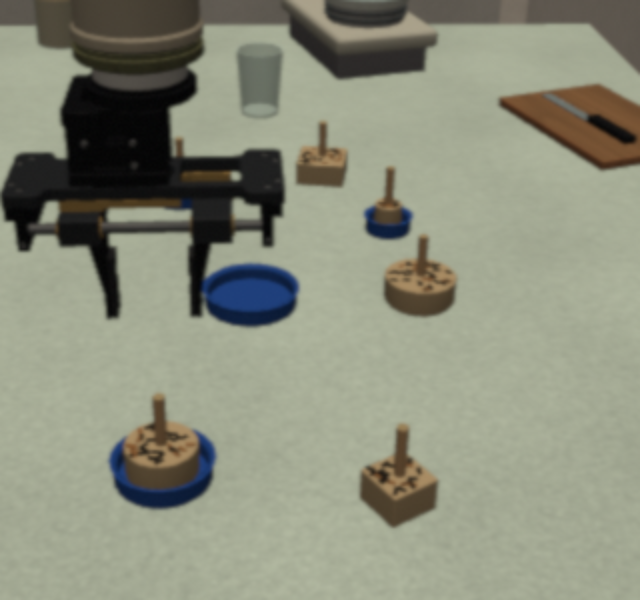

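Medium cake seated in its mould, rim centred at (325,231). Next, the large cake at (645,6).

>>> arm_command:
  targets:
    - [[0.008,0,0.008,0,0,0],[0.016,0,0.018,0,0,0],[0.018,0,0.02,0,0,0],[0.018,0,0.02,0,0,0],[0.018,0,0.02,0,0,0],[0.018,0,0.02,0,0,0],[0.018,0,0.02,0,0,0],[0.018,0,0.02,0,0,0],[0.018,0,0.02,0,0,0],[0.018,0,0.02,0,0,0],[0.018,0,0.02,0,0,0],[0.018,0,0.02,0,0,0]]

```text
time: 22.03
ee_pos: [0.5972, -0.038, 0.1523]
eef_rot: [-0.707, 0.001, 0.001, 0.707]
ft_force: [0.3, -0.6, -0.7]
width: 0.0523
```

>>> arm_command:
  targets:
    - [[0.018,0,0.018,0,0,0],[0.016,0,0.016,0,0,0],[0.01,0,0.01,0,0,0],[0.004,0,0.003,0,0,0],[0,0,0,0,0,0],[0,0,0,0,0,0]]

```text
time: 22.53
ee_pos: [0.6444, 0.0062, 0.153]
eef_rot: [0.707, -0.001, 0.0, -0.707]
ft_force: [-0.7, -0.8, 0.0]
width: 0.0521
```

Run:
```python
from h import *
st(); c,M,v=wr("w13"); print(wproj(c,M,[.645,.008,.075]),wproj(c,M,[.645,.003,.075]))
```

```text
22.53 [644.4   6.2 153. ] x-axis [ 1.    -0.002 -0.002] down [-0.002 -0.001 -1.   ] F [-0.7 -0.8  0. ] w 0.0521
[327.08954513 254.36247792] [327.08859158 261.26187356]
```

View pics/w13.png

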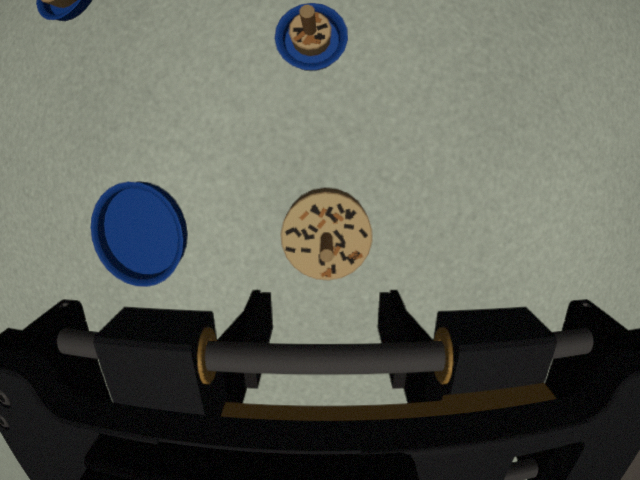

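Tip at (326,256), so the stick is at about (644.5,7). Descending.

>>> arm_command:
  targets:
    - [[0,0.012,0.001,0,0,0],[0,0.022,0,0,0,0],[0,0.022,0,0,0,0],[0,0.022,0,0,0,0],[0,0.018,0,0,0,0],[0,0.012,0,0,0,0],[0,0.006,0,0,0,0],[0,0,0,0,0,0],[0,0,0,0,0,0]]

```text
time: 23.33
ee_pos: [0.6453, 0.0075, 0.0406]
eef_rot: [-0.707, 0.001, -0.001, 0.707]
ft_force: [0.1, -0.1, -0.1]
width: 0.0521
```

>>> arm_command:
  targets:
    - [[0,0,0,0,0,0],[0,0,0,0,0,0],[0,0,0,0,0,0],[0,0,0,0,0,0],[0,0,0,0,0,0],[0,0,0,0,0,0],[0,0,0,0,0,0],[0,0,0,0,0,0]]
  hand: 0
  grip_force: 35

```text
time: 24.0
ee_pos: [0.6451, 0.0078, 0.04]
eef_rot: [-0.707, 0.001, -0.001, 0.707]
ft_force: [-0.1, -0.8, -0.9]
width: 0.0093
```

Run:
```python
from h import *
st(); c,M,v=wr("w14")
```

```text
24.0 [645.1   7.8  40. ] x-axis [ 1.    -0.002 -0.   ] down [-0.  0. -1.] F [-0.1 -0.8 -0.9] w 0.0093
```

View pics/w14.png

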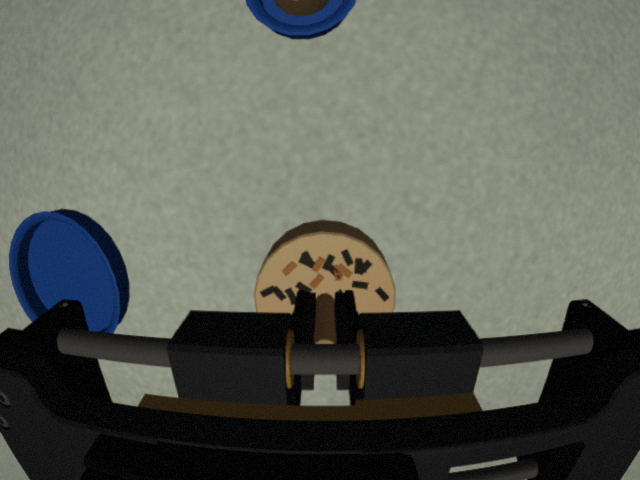

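>>> arm_command:
  targets:
    - [[0,-0.015,0,0,0,0],[0,-0.02,0,0,0,0],[0,-0.02,0,0,0,0],[-0.008,-0.01,0,0,0,0],[-0.018,0,0,0,0,0],[-0.022,0,0,0,0,0],[-0.022,0,0,0,0,0],[-0.022,0,0,0,0,0],[-0.022,0,0,0,0,0],[-0.022,0,0,0,0,0],[-0.02,0,0,0,0,0],[-0.012,0,0,0,0,0]]

```text
time: 25.05
ee_pos: [0.475, 0.008, 0.1047]
eef_rot: [-0.707, 0.001, -0.0, 0.707]
ft_force: [0.7, 0.6, -1.0]
width: 0.0089
```

>>> arm_command:
  targets:
    - [[-0.006,0,0,0,0,0],[0,0,0,0,0,0],[0,0,0,0,0,0],[0,0,0,0,0,0]]

```text
time: 25.38
ee_pos: [0.472, 0.0081, 0.1052]
eef_rot: [0.707, -0.0, 0.001, -0.707]
ft_force: [1.0, 0.2, -1.5]
width: 0.009
```

Run:
```python
from h import *
chk("w15")
```

```text
25.38 [472.    8.1 105.2] x-axis [ 1.    -0.002  0.001] down [ 0.001 -0.    -1.   ] F [ 1.   0.2 -1.5] w 0.009
[321. 225.] ((469.61785888671875, 7.451309680938721), 49.237972259521484)
[538.  47.] ((629.19677734375, 167.0196533203125), 31.918659210205078)
```

View pics/w15.png

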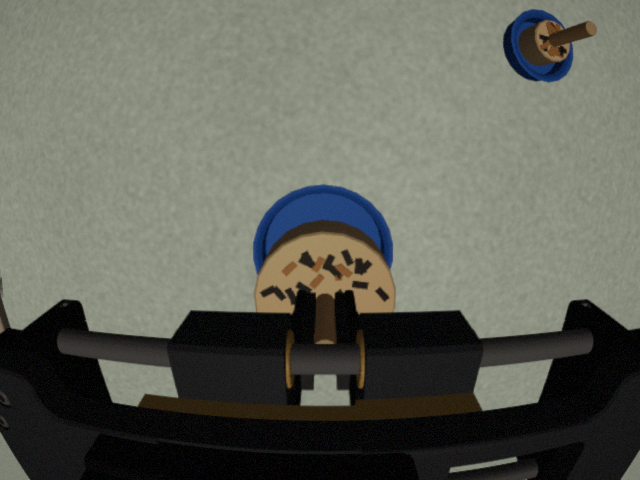

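View pics/w15_side.png

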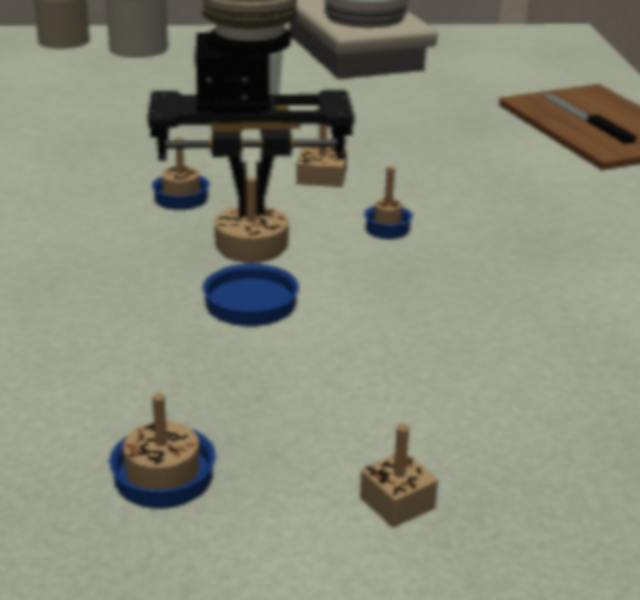

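Mould at (469.6,7.5), so the TCP needs -2 mm in x. The cake is upright. Lowering.

>>> arm_command:
  targets:
    - [[-0.002,0.01,0,0,0,0],[0,0.014,0,0,0,0],[0,0.014,0,0,0,0],[0,0.01,0,0,0,0],[0,0.006,0,0,0,0],[0,0.004,0,0,0,0],[0,0.003,0,0,0,0],[0,0,0,0,0,0],[0,0,0,0,0,0],[0,0,0,0,0,0]]

```text
time: 26.37
ee_pos: [0.4695, 0.0081, 0.0443]
eef_rot: [-0.707, 0.0, -0.001, 0.707]
ft_force: [1.1, 0.2, -0.6]
width: 0.0087
```

>>> arm_command:
  targets:
    - [[0,0,0,0,0,0],[0,0,0,0,0,0],[0,0,0,0,0,0],[0,0,0,0,0,0],[0,0,0,0,0,0],[0,0,0,0,0,0],[0,-0.01,0,0,0,0],[0,-0.02,0,0,0,0],[0,-0.03,0,0,0,0],[0,-0.03,0,0,0,0],[0,-0.02,0,0,0,0]]
  hand: 0.6

```text
time: 27.28
ee_pos: [0.4698, 0.0078, 0.1574]
eef_rot: [-0.707, -0.0, -0.002, 0.707]
ft_force: [1.5, 0.5, -0.4]
width: 0.0517
```

>>> arm_command:
  targets:
    - [[0,-0.02,0,0,0,0],[0,-0.02,0.01,0,0,0],[0,0,0.02,0,0,0],[0,0,0.02,0,0,0],[0,0,0.02,0,0,0],[0,0,0.01,0,0,0],[0,0,0,0,0,0],[0,0,0,0,0,0]]

```text
time: 27.95
ee_pos: [0.4693, 0.0875, 0.1943]
eef_rot: [0.707, -0.0, 0.001, -0.707]
ft_force: [-0.1, -0.7, 0.2]
width: 0.0524
```

Run:
```python
from h import *
chk("w16")
t=vision.camera("top"); cv2.imwrite("pics/top_end.png",cv2.resize(t["pixels"][140:360,100:540],None,fx=1.8,fy=1.8))
for X in [(.634,.170),(.392,.261),(.394,-.264),(.471,.008)]: print(proj(vision.camera("side"),[*X,.079]))
```

```text
27.95 [469.3  87.5 194.3] x-axis [ 1.    -0.001  0.   ] down [ 0. -0. -1.] F [-0.1 -0.7  0.2] w 0.0524
[326. 298.] ((469.1046142578125, 7.863694667816162), 51.576194763183594)
[493. 142.] ((630.5193481445312, 169.4471435546875), 29.910680770874023)
[239.  41.] ((390.10455322265625, 260.0516052246094), 35.91653060913086)
[375.55934264 182.67505921]
[269.68357066 168.55839301]
[259.87011549 296.46286181]
[305.30833781 216.26887179]
```

View pics/w16_side.png

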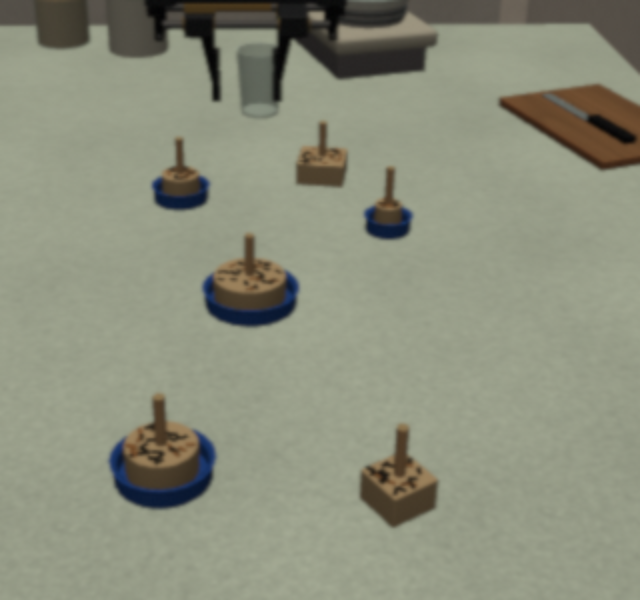

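View pics/top_end.png

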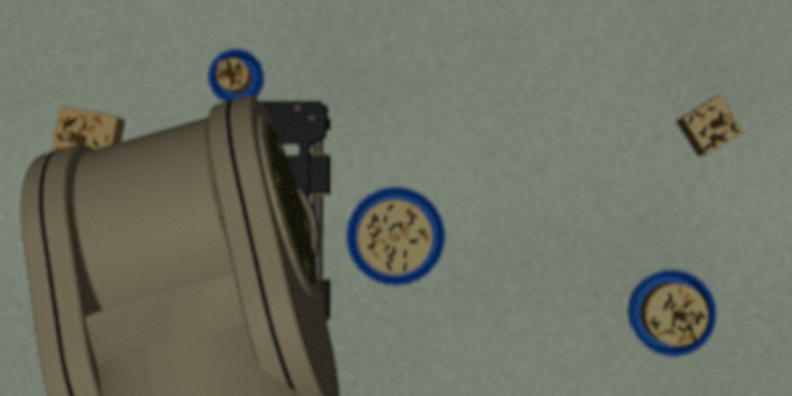

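View pics/w16.png

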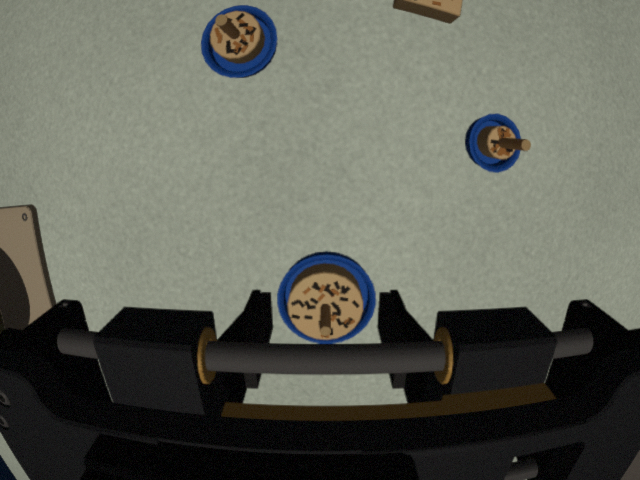

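All four round cakes stand upright inside their own moulds, the square cakes haven't moved, and the gripper is clear. Handing in.

```bash
python3 -c "
from bench import r
print(r.close_job())"
```

```text
the job is handed in; nothing more can be done
None
```

I put all four round cakes back, stick up, each in the mould of its own size, in the order mini, small, medium, large, and handed the job in at about 28 s of the 109 s allowed.

- **Seating:** In the last side, top and wrist pictures, every cake I could see stands upright inside its rim. The large cake was only lowered once, just before these pictures. I let each cake go about 1 mm or less above its mould's floor, going by the fingers' height at the grasp and at release. I did not measure directly that each one sits flat.
- **Squares:** Both square cakes look unmoved, though the arm hid part of the large one in the last top view.
- **Forces:** Every wrist force I read stayed below about 2 N, and the arm touched nothing at hand-in.
- **Disagreements:** The top and wrist cameras differed by about 1–3 mm on the positions I acted on, and I mostly followed the wrist view. The side camera's y readings were about 5–13 mm lower than the top camera's, so I used it only to judge whether things stood upright. The fingers read about 9 mm on the 10 mm sticks, but every grip held.

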